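# Steam lid on the food warmer

### The arm

A 6-joint arm with a two-finger parallel gripper is mounted at the origin on the work surface. World frame = base frame: x ahead of the robot, y to its left, z up, the work surface at z = 0. Lengths are in mm, angles in rad, forces in N, time in s.
With the tool pointing down it reaches from about 300 to 775 mm from the base axis. Payload 14.6 kg.
Tool frame: the origin (TCP) lies midway between the tips of the shut fingers; the grasp point (between the pads) lies 19 mm behind it (manip.grip_point_offset is the distance from the TCP to the grasp point, in mm); x points along the fingers, z is the direction in which the jaws open and shut, and the axes are right-handed (so a half turn about x gives the same grasp; the last joint's range is limited). The gripper opens to 94 mm and grips with 3 to 60 N. Pads are 16 mm wide; open, the fingers measure 119 mm over their backs; the gripper's body (75 mm by 177 mm) begins 78 mm behind the grasp point.
Start: joints at [1.224, 0.3, 1.521, -0, 1.321, -0.067], TCP at [151.887, 528.601, 205.446] pointing down, gripper open.
Joint ranges: [-3.03, 3.03], [-0.79, 2.21], [0.23, 2.52], [-1.04, 4.18], [0, 3.07], [-2.55, 2.55]. Speed limits (rad/s): [2.22, 2.22, 2.57, 3.14, 3.14, 3.14].

### API

Orientations are given as [roll, pitch, yaw] about the fixed x, y, z axes, in that order (R = Rz(yaw) Ry(pitch) Rx(roll)).
In Python, from cell import manip, camera, calibration, order gives the robot as it stands.
- The arm moves only by the tool jog_arm, never from a script. Its arguments are lists of equal length, an entry for each row: "turn": the turn, a rotation vector about the tool's x, y, z in degrees, a list of three; "dp": the shift along the tool's x, y, z in cm, a list of three; "gripper": the closure, from 0 (fully open) to 1 (shut). In form: {"turn": [[ax, ay, az], ...], "dp": [[tx, ty, tz], ...], "gripper": [gripper, ...]}. A call has 1 to 8 rows; each row shifts and turns the pose as measured when the row begins, along the tool's axes as they then stand; what a row does not reach is not made up. A row lasts 1/8 s, in which the tool goes at most 62.5 mm and 10.7 degrees, less where a joint would pass 70% of its speed; a pose out of reach is approached as far as the arm can. A call is refused whole if a number of a shift passes 6.25 or a number of a turn 10.7, either way. A call with a gripper value outside its range is refused whole. The fingers move at their own pace and stop on an object; "grip_force" is the grip in N (left out, the last holds). Time passes only in rows, so rows that do not move let the fingers close. It gives the time, the measured TCP pose, the force and the opening at its end, in the units of the state.
- manip.read_state(): the state, without advancing time (a new reading comes with each control period).
- camera(name): name is "side" or "top" or "wrist"; returns (picture, depth): 384x512x3 uint8, red, green, blue; 384x512 float32, mm along the optical axis (not along the pixel's ray), 0 where there is no reading.
- calibration(name): a dict with "K" (3x3 intrinsics, pixels), "world_from_camera" (4x4, takes a point from camera to world coordinates). Camera axes: x right, y down, z forward; pixel columns grow to the right and rows downward; lengths in mm; the calibration is good to about 2 mm. A picture is of the moment at which its call begins: read the wrist's pose just before it. calibration takes no time and is no camera call; for the wrist camera it gives the pose at the moment of the call.
- order.sign_off(): hands the job in, once; it reports no verdict.
The state is a dict: "clock": time; "joints": joint angles; "qd": joint speeds; "effort": joint torques, N m; "eef_pos": TCP position; "eef_rot": TCP orientation; "wrist_force": force on the tool from outside, world axes, zero at the start; "moment": the same for the moment, N m; "finger_gap": finger opening in mm.
Only numpy, scipy, OpenCV 4.12 (cv2) and the standard library are available. Lean on these libraries where they do the work, as an engineer would, in place of code of your own. Each camera call takes 0.05 s, during which the arm holds its last target.

### The job

Switch the food warmer on by turning its rotary switch a quarter turn clockwise until it clicks over to its stop. Then carry the nested pair of lids, both together by the inner lid's knob, from the cutting board, set them down gently and squarely on the warmer's round well and let go of the knob; finally take hold of the outer lid's collar and lift the outer lid alone straight up, leaving the perforated inner lid seated and undisturbed on the well. Finish while still holding the outer lid level over the well, clear above the inner lid's knob with a few centimetres of air between, and leave the other things on the table where they are.

Things in the scene. Friction and masses are not known exactly. Their poses are not given: they have to be found in the camera images.
- warmer: Fixed food warmer, a metal box 340 (x) x 280 (y) x 90 mm high with a round well and a rotary switch on its flat top deck. Origin: centre of its underside, on the table; its x points from the switch side (near the robot) to the well side. The well's axis is at x = +50 mm, the switch's axis at x = -115 mm, both at y = 0. It may stand to the robot's left or right, turned by up to 0.2 rad.
- well_rim (a point): Centre of the well's mouth, level with the top of its round steel rim, which stands 25 mm above the deck (115 mm above the table). Rim outer radius 76 mm, inner radius 71 mm, open well below it.
- switch (a joint): Rotary switch: 0 = off, bar along the warmer's x; 1.57 = on, turned a quarter turn clockwise seen from above. Stops at both ends; it snaps over centre towards the nearer stop (at most about 0.06 N m), so it stays off or on; it counts as on beyond 1.4.
- switch_grip (a point): Point on the switch's vertical axis, at mid height of its bar grip, 114 mm above the table; turns with the switch. Its x axis lies along the bar. The black bar is 50 mm long, 14 mm wide and 26 mm high; its top is 11 mm above this point, its foot is 15 mm below, on a round disc of radius 24 mm.
- inner_lid: Loose perforated steel inner lid, 0.2 kg, round, z up its stem. Origin: centre of its underside. Tapered plug, radius 62 mm at height 0 to 67.5 mm at 10 mm, enters the well; plate of radius 76 mm from 10 to 16 mm rests on the well rim (origin then 10 mm below point well_rim). Starts standing on its plug on the cutting board.
- inner_knob (a point): Middle of the inner lid's steel knob, 67 mm above the lid's origin: an upright cylinder of radius 11 mm from 50 to 84 mm height, on a stem of radius 7 mm. With the lids nested it stands 30 mm out of the top of the outer lid's collar; lifted by this knob, the inner lid carries both lids.
- outer_lid: Loose steel outer lid, 0.24 kg, lying on the inner lid's plate. Origin: centre of the flat underside of its plate, z up; nested, 16 mm above the inner lid's origin. Plate of radius 84 mm, 4 mm thick, with a rim reaching 5 mm down round the inner lid's plate (4 mm play).
- outer_collar (a point): Centre of the top of the outer lid's handle, 38 mm above the lid's origin: a black upright tube, outer radius 20 mm, inner 16 mm, 34 mm tall from the plate's top, open through the lid. The inner lid's knob stands up through it with 5 mm play all round and comes free of it once the outer lid is lifted about 68 mm.
- board: Fixed green plastic cutting board, 260 x 360 x 20 mm, on which the lids start. Origin: centre of its underside, on the table.
- oil_bottle: Bystander: green glass bottle, 60 mm diameter, 190 mm high. Origin: centre of its underside.
- spice_jar: Bystander: glass jar, 60 mm diameter, 90 mm high. Origin: centre of its underside.
- bowl: Bystander: white bowl, 120 mm diameter, 55 mm high. Origin: centre of its underside.
- tin: Bystander: food tin with paper label, 74 mm diameter, 110 mm high. Origin: centre of its underside.
Mind the look-alikes: they are no part of the job. What is shaped like the outer_lid but yellow is not meant.

How it is judged:
By the outcome, as a careful person would: the job done as asked, in the order asked, and still so for the second after the job is handed in, while the arm keeps its last pose, push and grip.
It also fails if it takes over 70 s, if anything falls off the work surface, if the arm or the gripper's body presses on something with over 40 N, if the wrist force passes 120 N, or if a joint passes its speed limit or range.

## Working session

There is one attempt and no reset: what is moved stays moved. The work goes in short steps, Python scripts to look and compute and a tool call to move; the robot and the scene stay as the last step left them, time stands still between calls to the robot, and variables do not carry over. Pictures are saved under pics/ and viewed, and the job is handed in when it is done.

Besides the shell and the picture viewer there is one more tool, called after "Request:" by a JSON object that holds its "name" and its "arguments". jog_arm: Moves the arm, as the interface text tells. Its arguments: {"type":"object","properties":{"turn":{"type":"array","items":{"type":"array","items":{"type":"number"}}},"dp":{"type":"array","items":{"type":"array","items":{"type":"number"}}},"gripper":{"type":"array","items":{"type":"number"}},"grip_force":{"type":"number"}},"required":["turn","dp","gripper"]}

```bash
ls; mkdir -p pics; python3 - <<'E'
from cell import manip,camera,calibration,order
import cv2,numpy as np
print(manip.read_state())
for n in ['top','side','wrist']:
    c=calibration(n); im,d=camera(n)
    np.savez(f'pics/{n}0.npz',im=im,d=d,K=c['K'],T=c['world_from_camera'])
    cv2.imwrite(f'pics/{n}0.png',im[:,:,::-1]); print(n,c)
E
```

```text
pics
{'clock': 0.0, 'joints': array([ 1.22440103e+00,  3.00450814e-01,  1.52159108e+00, -4.80736554e-05,
        1.32070255e+00, -6.65867960e-02]), 'qd': array([ 0.00144076, -0.00015862, -0.00130379,  0.00064847,  0.00142805,
       -0.00114824]), 'effort': array([ 1.04233102e-03, -5.31808162e+01, -3.52736378e+01,  7.08569144e-02,
        2.43532076e-02, -1.02322247e-04]), 'eef_pos': array([151.81097883, 528.35410996, 204.89322984]), 'eef_rot': array([ 3.11541161,  1.5696436 , -1.87677395]), 'wrist_force': array([-1.25174088,  0.90976607,  0.38838917]), 'moment': array([ 0.0213136 , -0.01752032,  0.01327842]), 'finger_gap': 93.99838061801432}
top {'K': array([[417.40401949,   0.        , 252.36231289],
       [  0.        , 417.40401949, 191.8470977 ],
       [  0.        ,   0.        ,   1.        ]]), 'world_from_camera': array([[ 1.91722887e-02, -9.93145450e-01,  1.15301947e-01,
         3.14314738e+02],
       [-9.99815264e-01, -1.92016907e-02,  8.55798282e-04,
        -2.05024368e+01],
       [ 1.36406016e-03, -1.15297055e-01, -9.93330121e-01,
         1.28306881e+03],
       [
[... 437 characters left out ...]
      [ 1.67492374e-02, -7.31008976e-01, -6.82162254e-01,
         9.52595751e+02],
       [ 0.00000000e+00,  0.00000000e+00,  0.00000000e+00,
         1.00000000e+00]])}
wrist {'K': array([[331.36422655,   0.        , 254.18304006],
       [  0.        , 331.36422655, 194.92847727],
       [  0.        ,   0.        ,   1.        ]]), 'world_from_camera': array([[ 2.75762248e-01,  9.22262900e-01,  2.70899107e-01,
         7.18976615e+01],
       [ 9.61225563e-01, -2.64357329e-01, -7.84896097e-02,
         5.50456478e+02],
       [-7.73890862e-04,  2.82039618e-01, -9.59402447e-01,
         3.84100131e+02],
       [ 0.00000000e+00,  0.00000000e+00,  0.00000000e+00,
         1.00000000e+00]])}
```

View pics/top0.png

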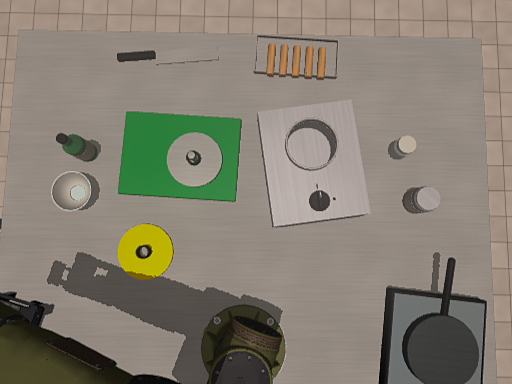

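View pics/side0.png

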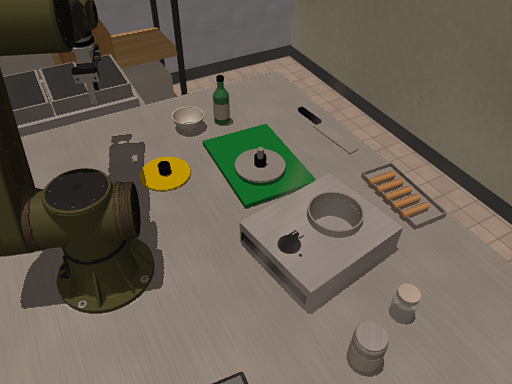

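View pics/wrist0.png

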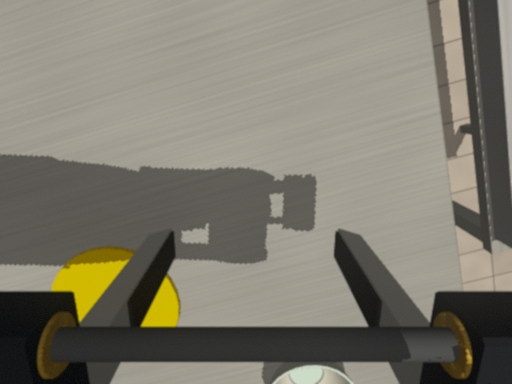

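The top view shows the steel lid pair with its knob at (194,159) on the green board. The well is at (311,145) and the switch at (319,200). The yellow look-alike is at (145,252), lying on the bare table. Next I measure.

```bash
cat > h.py <<'E'
import numpy as np,cv2
def load(n):
    z=np.load(f'pics/{n}.npz'); return z['im'],z['d'],z['K'],z['T']
def cloud(d,K,T):
    v,u=np.mgrid[:d.shape[0],:d.shape[1]]
    p=np.stack([(u-K[0,2])/K[0,0]*d,(v-K[1,2])/K[1,1]*d,d],-1)
    return p@T[:3,:3].T+T[:3,3]
def ray(uv,z,K,T):
    uv=np.atleast_2d(uv).astype(float)
    r=np.c_[(uv[:,0]-K[0,2])/K[0,0],(uv[:,1]-K[1,2])/K[1,1],np.ones(len(uv))]@T[:3,:3].T
    o=T[:3,3]; s=(z-o[2])/r[:,2]
    return o+s[:,None]*r
def proj(P,K,T):
    P=np.atleast_2d(P); c=(P-T[:3,3])@T[:3,:3]; q=c@K.T; return q[:,:2]/q[:,2:]
def fitc(p):
    A=np.c_[2*p[:,:2],np.ones(len(p))]; b=(p[:,:2]**2).sum(1)
    s=np.linalg.lstsq(A,b,rcond=None)[0]; return s[:2],np.sqrt(s[2]+s[0]**2+s[1]**2)
E
python3 - <<'E'
from h import *
for n in ['top0','side0']:
    im,d,K,T=load(n); P=cloud(d,K,T)
    for nm,(u,v) in dict(top0=dict(deck=(290,190),board=(140,150),lid=(175,160),knob=(190,155),switch=(319,200),yellow=(125,252),tab=(60,230)),side0=dict(deck=(300,270),board=(230,150),lid=(245,168),knob=(260,151),switch=(290,240)))[n].items():
        print(n,nm,P[v,u].round(1))
    big=cv2.resize(im,None,fx=4,fy=4,interpolation=cv2.INTER_CUBIC)
    if n=='top0':
        cv2.imwrite('pics/c1.png',big[380:920,1000:1500,::-1]); cv2.imwrite('pics/c2.png',big[400:860,440:1000,::-1])
    else:
        cv2.imwrite('pics/c3.png',big[680:1260,920:1620,::-1]); cv2.imwrite('pics/c4.png',big[480:860,780:1280,::-1])
E
```

```text
top0 deck [ 460.  -127.5   92.1]
top0 board [583.8 328.9  21.1]
top0 lid [551.1 216.4  39.5]
top0 knob [554.  161.5 105. ]
top0 switch [ 429.6 -205.8  123.8]
top0 yellow [272.  360.9  11.9]
top0 tab [334.3 565.3   3.4]
side0 deck [ 413.2 -292.8   89.9]
side0 board [512.7 290.9  22.1]
side0 lid [503.3 162.1  40. ]
side0 knob [551.7 151.  100. ]
side0 switch [ 428.4 -219.6  117.7]
```

```bash
python3 - <<'E'
from h import *
im,d,K,T=load('top0'); P=cloud(d,K,T)
hsv=cv2.cvtColor(im,cv2.COLOR_RGB2HSV)
# rim points by height
def region(box,lo,hi):
    u0,v0,u1,v1=box; m=np.zeros(d.shape,bool); m[v0:v1,u0:u1]=1
    return m&(P[...,2]>lo)&(P[...,2]<hi)
m=region((260,100,360,185),108,122); p=P[m]; print('rim',m.sum(),p[:,2].mean())
print(fitc(p))
for n in ['top0','side0']:
    im,d,K,T=load(n);P=cloud(d,K,T)
    def inxy(x,y,r,lo,hi): return (np.hypot(P[...,0]-x,P[...,1]-y)<r)&(P[...,2]>lo)&(P[...,2]<hi)
    # lid
    m=P[...,2]
    print(n,'heights lid region')
E
```

```text
rim 336 115.18984543579695
(array([ 594.45327816, -185.3888903 ]), np.float64(73.03908637685356))
top0 heights lid region
side0 heights lid region
```

View pics/c1.png

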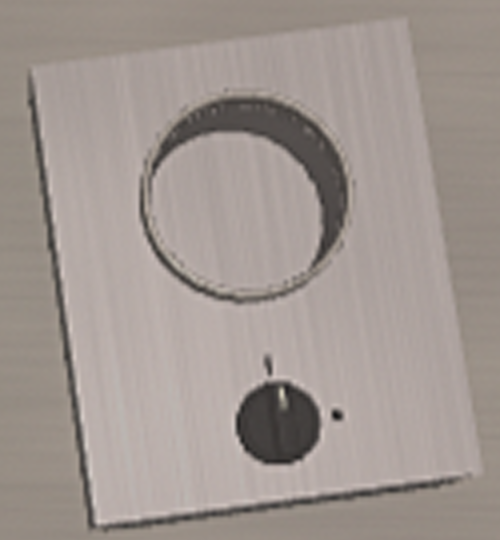

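View pics/c2.png

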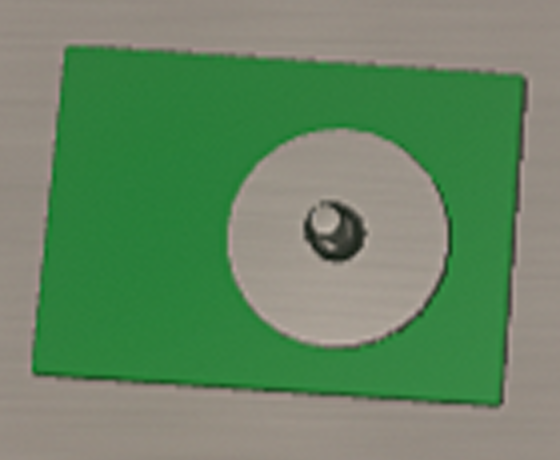

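```bash
python3 - <<'E'
from h import *
for n in ['top0','side0']:
    im,d,K,T=load(n);P=cloud(d,K,T)
    def sel(x,y,r,lo,hi): return (np.hypot(P[...,0]-x,P[...,1]-y)<r)&(P[...,2]>lo)&(P[...,2]<hi)
    m=sel(594,-185,85,110,121); print(n,'rim',m.sum(),[np.round(a,1) for a in fitc(P[m])],P[m][:,2].mean())
    m=sel(548,165,100,33,46); q=P[m]
    hull=cv2.convexHull(q[:,:2].astype(np.float32))[:,0]; print('lid',m.sum(),cv2.minEnclosingCircle(hull),[np.round(a,1) for a in fitc(hull)],q[:,2].mean())
    m=sel(548,165,30,95,115); q=P[m]; print('knob',m.sum(),q.mean(0).round(1),q.max(0).round(1),q.min(0).round(1))
    m=sel(548,165,30,68,80); q=P[m]; print('collar',m.sum(),q.mean(0).round(1))
    m=sel(429,-206,40,119,130); q=P[m]; print('bar top',m.sum(),q.mean(0).round(1))
    if m.sum()>4:
        print(cv2.minAreaRect(q[:,:2].astype(np.float32)))
    m=sel(429,-206,40,95,130); q=P[m]; print('disc+bar',m.sum(),q.mean(0).round(1))
    m=(P[...,2]>86)&(P[...,2]<96)&(np.hypot(P[...,0]-540,P[...,1]+185)<260);
    cn,_=cv2.findContours(m.astype(np.uint8),cv2.RETR_EXTERNAL,cv2.CHAIN_APPROX_NONE); c=max(cn,key=cv2.contourArea)[:,0]
    w=ray(c,90,K,T)[:,:2].astype(np.float32); r=cv2.minAreaRect(w); print('deck',r,cv2.boxPoints(r).round(1).tolist())
E
```

```text
top0 rim 316 [array([ 594.6, -185.5]), np.float64(73.0)] 115.4222611199697
lid 2157 ((556.5973510742188, 158.8588104248047), 83.93621063232422) [array([556.4, 158.8]), np.float64(83.2)] 41.164596977905646
knob 45 [555.3 158.6 104.4] [565.6 167.7 109.5] [546.1 149.9  96.3]
collar 61 [554.1 157.1  74.8]
bar top 90 [ 430.8 -210.6  126. ]
((431.47412109375, -210.4772491455078), (48.364383697509766, 14.62179946899414), 9.529996871948242)
disc+bar 310 [ 431.2 -208.5  107.9]
deck ((546.0647583007812, -193.54661560058594), (340.5023498535156, 280.6649475097656), 8.800830841064453) [[356.29998779296875, -80.9000015258789], [399.29998779296875, -358.29998779296875], [735.7999877929688, -306.20001220703125], [692.7999877929688, -28.799999237060547]]
side0 rim 342 [array([ 592.9, -187.7]), np.float64(73.1)] 114.22033004775443
lid 1180 ((555.4295654296875, 157.0902862548828), 85.70362854003906) [array([554.7, 157.1]), np.float64(84.2)] 39.99363633219251
knob 32 [553.5 155.8 102.6] [563.1 168.4 107.6] [544.6 147.5  95.8]
collar 55 [550.2 151.6  73.3]
bar top 104 [ 430.  -213.4  124.4]
((431.45697021484375, -212.23976135253906), (50.947357177734375, 15.277109146118164), 9.53454875946045)
disc+bar 319 [ 427.9 -218.2  109.9]
deck ((543.76025390625, -195.06143188476562), (342.79241943359375, 282.257080078125), 8.80436897277832) [[352.79998779296875, -81.80000305175781], [396.0, -360.79998779296875], [734.7000122070312, -308.29998779296875], [691.5, -29.399999618530273]]
```

Both views agree on positions and sizes: rim ≈(594,-186.5), switch ≈(431,-211.5) with yaw 8.8–9.5°, lids ≈(555.8,158). I identified the steel pair from the crop at (194,159) on the board. The only look-alike is the yellow lid at (145,252), which I leave alone. Next I work out the move to the switch.

```bash
cat > g.py <<'E'
import numpy as np,sys
from scipy.spatial.transform import Rotation as R
from cell import manip
def go(x,y,z,jaw):
    s=manip.read_state(); p=np.array(s['eef_pos']); r=R.from_euler('xyz',s['eef_rot'])
    M=r.as_matrix()
    print('t',round(s['clock'],2),'p',p.round(1),'gap',round(s['finger_gap'],1),'F',s['wrist_force'].round(1),'q',s['joints'].round(2))
    zd=np.rad2deg(np.arctan2(M[1,2],M[0,2])); print('jaw ang',zd.round(1),'xaxis',M[:,0].round(4))
    best=None
    for k in (0,180):
        a=np.deg2rad(jaw+k); Z=np.array([np.cos(a),np.sin(a),0]); X=np.array([0,0,-1.]); Y=np.cross(Z,X)
        rv=(r.inv()*R.from_matrix(np.c_[X,Y,Z])).as_rotvec(degrees=True); print('turn opt',k,rv.round(2))
    d=np.array([x,y,z])-p; print('world d',d.round(1),'tool dp cm',(M.T@d/10).round(3))
if __name__=='__main__': go(*map(float,sys.argv[1:]))
E
python3 g.py 431 -211.5 240 98.8
```

```text
t 0.15 p [151.8 528.5 205. ] gap 93.9 F [ 0.5 -0.8 -0.1] q [ 1.22  0.3   1.52  0.    1.32 -0.07]
jaw ang 74.0 xaxis [-3.e-04 -8.e-04 -1.e+00]
turn opt 0 [-2.483e+01 -5.000e-02 -2.000e-02]
turn opt 180 [ 1.5517e+02 -2.0000e-02  6.0000e-02]
world d [ 279.2 -740.    35. ] tool dp cm [ -3.45  -47.269 -63.409]
```

Request:
{"name": "jog_arm", "arguments": {"turn": [[0,0,0],[0,0,0],[0,0,0],[0,0,0],[0,0,0],[0,0,0],[0,0,0],[0,0,0]], "dp": [[-1,-4.5,-3],[-1,-4.8,-3.1],[-1,-4.8,-3.1],[-0.5,-4.8,-3.1],[-0.5,-4.8,-3.1],[0,-4.8,-3.1],[0,-4.8,-3.1],[0,-4.8,-3.1]], "gripper": [0,0,0,0,0,0,0,0]}}

```text
clock: 1.15
eef_pos: [456.3, 177.0, 245.6]
eef_rot: [-3.037, 1.568, -1.74]
wrist_force: [0.2, 0.1, -0.8]
finger_gap: 94.0
```

```bash
python3 g.py 431 -211.5 240 98.8
```

```text
t 1.15 p [456.3 177.  245.6] gap 94.0 F [ 0.2  0.1 -0.8] q [ 0.3   0.13  1.63 -0.    1.38 -1.  ]
jaw ang 74.3 xaxis [-5.0e-04 -2.6e-03 -1.0e+00]
turn opt 0 [-2.448e+01 -1.500e-01 -2.000e-02]
turn opt 180 [ 1.5552e+02 -2.0000e-02  2.1000e-01]
world d [ -25.3 -388.5   -5.6] tool dp cm [  0.663  -8.059 -38.084]
```

Request:
{"name": "jog_arm", "arguments": {"turn": [[0,0,0],[0,0,0],[0,0,0],[0,0,0],[0,0,0],[0,0,0],[-8,0,0],[-8,0,0]], "dp": [[0,-1.1,-5.4],[0,-1.1,-5.4],[0,-1.1,-5.4],[0,-1.1,-5.4],[0,-1.1,-5.4],[0,-1.1,-5.4],[0,-1,-4],[0,0,0]], "gripper": [0,0,0,0,0,0,0,0]}}

```text
clock: 2.15
eef_pos: [428.8, -209.1, 244.8]
eef_rot: [2.245, 1.566, -2.459]
wrist_force: [0.0, 0.3, 0.5]
finger_gap: 94.0
```

```bash
python3 g.py 431 -211.5 150 98.8
```

```text
t 2.15 p [ 428.8 -209.1  244.8] gap 94.0 F [0.  0.3 0.5] q [-0.53  0.11  1.66 -0.    1.38 -2.11]
jaw ang 90.5 xaxis [-0.0034 -0.0027 -1.    ]
turn opt 0 [-8.34 -0.14 -0.21]
turn opt 180 [171.66  -0.31   0.21]
world d [  2.2  -2.4 -94.8] tool dp cm [ 9.483 -0.254 -0.22 ]
```

Request:
{"name": "jog_arm", "arguments": {"turn": [[-8.3,-0.1,-0.2],[0,0,0],[0,0,0]], "dp": [[3.5,-0.2,-0.2],[3.5,0,0],[0,0,0]], "gripper": [0,0,0]}}

```text
clock: 2.52
eef_pos: [430.4, -212.1, 173.2]
eef_rot: [2.994, 1.57, -1.56]
wrist_force: [0.1, -0.2, 1.1]
finger_gap: 93.8
```

```bash
python3 g.py 431 -211.5 103 98.8; python3 - <<'E'
from cell import camera,calibration
import cv2,numpy as np
c=calibration('wrist'); im,d=camera('wrist')
np.savez('pics/wrist1.npz',im=im,d=d,K=c['K'],T=c['world_from_camera'])
from h import *
im=im.copy()
K,T=c['K'],c['world_from_camera']
for P in [(431,-211.5,125),(594,-186.5,115)]:
    u=proj(P,K,T)[0]; print(u); cv2.circle(im,tuple(int(a) for a in u),4,(255,0,0),1)
cv2.imwrite('pics/wrist1.png',im[:,:,::-1])
E
```

```text
t 2.52 p [ 430.4 -212.1  173.2] gap 93.8 F [ 0.1 -0.2  1.1] q [-0.53  0.17  1.75 -0.    1.21 -2.26]
jaw ang 99.1 xaxis [ 0.e+00 -6.e-04 -1.e+00]
turn opt 0 [ 0.26 -0.03 -0.  ]
turn opt 180 [-1.7974e+02  1.0000e-02 -5.0000e-02]
world d [  0.6   0.6 -70.2] tool dp cm [ 7.017 -0.073  0.051]
[255.77459526 217.50809871]
[254.30573755 386.09447031]
```

View pics/wrist1.png

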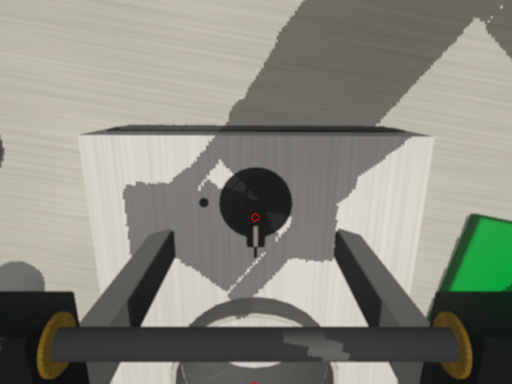

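The wrist view shows the bar's white mark at (255,236), on the fingers' midline, and the projected target at (256,217). It is aligned, so I descend.

Request:
{"name": "jog_arm", "arguments": {"turn": [[0,0,0],[0,0,0],[0,0,0],[0,0,0]], "dp": [[3,-0.1,0],[2.5,0,0],[1.2,0,0],[0,0,0]], "gripper": [0,0,0,0]}}

```text
clock: 3.08
eef_pos: [435.3, -213.9, 112.6]
eef_rot: [-2.307, 1.559, -0.579]
wrist_force: [-0.0, -0.8, 0.0]
finger_gap: 94.0
```

```bash
python3 g.py 431 -211.5 104 98.8
```

```text
t 3.08 p [ 435.3 -213.9  112.6] gap 94.0 F [-0.  -0.8  0. ] q [-0.53  0.25  1.81 -0.    1.06 -2.26]
jaw ang 99.0 xaxis [ 0.0099 -0.0065 -0.9999]
turn opt 0 [ 0.25 -0.46  0.5 ]
turn opt 180 [-179.75   -0.79   -0.71]
world d [-4.3  2.4 -8.6] tool dp cm [0.851 0.399 0.311]
```

Request:
{"name": "jog_arm", "arguments": {"turn": [[0.2,-0.5,0.5],[0,0,0]], "dp": [[0.85,0.4,0.3],[0,0,0]], "gripper": [0,0]}}

```text
clock: 3.32
eef_pos: [431.5, -211.9, 105.3]
eef_rot: [-1.691, 1.569, 0.034]
wrist_force: [0.7, -0.0, -0.3]
finger_gap: 93.6
```

```bash
python3 g.py 431 -211.5 104 98.8
```

```text
t 3.33 p [ 431.5 -211.9  105.3] gap 93.6 F [ 0.7 -0.  -0.3] q [-0.53  0.26  1.82  0.    1.06 -2.26]
jaw ang 98.8 xaxis [ 0.0014  0.     -1.    ]
turn opt 0 [ 0.03 -0.01  0.08]
turn opt 180 [-1.7997e+02 -1.3000e-01 -2.0000e-02]
world d [-0.5  0.4 -1.3] tool dp cm [0.132 0.04  0.042]
```

Good. I close gently on the bar.

Request:
{"name": "jog_arm", "arguments": {"turn": [[0,0,0],[0,0,0],[0,0,0],[0,0,0],[0,0,0],[0,0,0]], "dp": [[0.1,0,0],[0,0,0],[0,0,0],[0,0,0],[0,0,0],[0,0,0]], "gripper": [0.9,0.9,0.9,0.9,0.9,0.9], "grip_force": 15}}

```text
clock: 4.08
eef_pos: [431.9, -212.1, 105.2]
eef_rot: [-2.002, 1.568, -0.277]
wrist_force: [-0.3, 0.1, -0.9]
finger_gap: 37.1
```

```bash
python3 g.py 431 -211.5 104 98.8
```

```text
t 4.08 p [ 431.9 -212.1  105.2] gap 37.1 F [-0.3  0.1 -0.9] q [-0.53  0.26  1.82  0.    1.06 -2.26]
jaw ang 98.8 xaxis [ 2.7e-03 -8.0e-04 -1.0e+00]
turn opt 0 [ 0.03 -0.07  0.15]
turn opt 180 [-1.7997e+02 -2.3000e-01 -1.1000e-01]
world d [-0.9  0.6 -1.2] tool dp cm [0.121 0.076 0.075]
```

Fingers are still closing.

Request:
{"name": "jog_arm", "arguments": {"turn": [[0,0,0],[0,0,0],[0,0,0],[0,0,0],[0,0,0]], "dp": [[0.1,0,0],[0,0,0],[0,0,0],[0,0,0],[0,0,0]], "gripper": [0.9,0.9,0.9,0.9,0.9]}}

```text
clock: 4.7
eef_pos: [431.7, -211.0, 104.1]
eef_rot: [-1.094, 1.568, 0.631]
wrist_force: [-0.2, 0.4, 0.3]
finger_gap: 13.9
```

```bash
python3 g.py 431 -211.5 104 98.8
```

```text
t 4.7 p [ 431.7 -211.   104.1] gap 13.9 F [-0.2  0.4  0.3] q [-0.53  0.26  1.82  0.    1.05 -2.26]
jaw ang 98.8 xaxis [ 0.0019  0.0014 -1.    ]
turn opt 0 [0.04 0.06 0.12]
turn opt 180 [-1.7996e+02 -1.8000e-01  1.0000e-01]
world d [-0.7 -0.5 -0.1] tool dp cm [ 0.011  0.073 -0.038]
```

Gripped at 13.9 mm, as expected for the 14 mm bar. Now the clockwise turn (positive about tool x).

Request:
{"name": "jog_arm", "arguments": {"turn": [[10,0,0],[10,0,0],[10,0,0],[10,0,0],[10,0,0]], "dp": [[0,0,0],[0,0,0],[0,0,0],[0,0,0],[0,0,0]], "gripper": [0.9,0.9,0.9,0.9,0.9]}}

```text
clock: 5.32
eef_pos: [431.6, -211.4, 104.1]
eef_rot: [-0.386, 1.569, 0.44]
wrist_force: [-1.3, 1.3, 1.5]
finger_gap: 14.1
```

```bash
python3 g.py 431.3 -211.3 104 8.8
```

```text
t 5.33 p [ 431.6 -211.4  104.1] gap 14.1 F [-1.3  1.3  1.5] q [-0.53  0.26  1.82  0.    1.05 -1.36]
jaw ang 47.3 xaxis [ 1.7e-03  8.0e-04 -1.0e+00]
turn opt 0 [3.853e+01 1.100e-01 1.000e-02]
turn opt 180 [-1.4147e+02 -1.0000e-02  1.4000e-01]
world d [-0.3  0.1 -0.1] tool dp cm [ 0.013  0.027 -0.012]
```

Request:
{"name": "jog_arm", "arguments": {"turn": [[10,0,0],[10,0,0],[10,0,0],[8,0,0],[2,0,0],[0,0,0]], "dp": [[0,0,0],[0,0,0],[0,0,0],[0,0,0],[0,0,0],[0,0,0]], "gripper": [0.9,0.9,0.9,0.9,0.9,0.9]}}

```text
clock: 6.08
eef_pos: [431.3, -211.6, 104.1]
eef_rot: [0.554, 1.57, 0.657]
wrist_force: [0.5, 1.7, 1.1]
finger_gap: 14.3
```

```bash
python3 g.py 431.3 -211.3 104 8.8; python3 -c "
from cell import manip;print(manip.read_state()['moment'])"
```

```text
t 6.08 p [ 431.3 -211.6  104.1] gap 14.3 F [0.5 1.7 1.1] q [-0.53  0.26  1.82  0.    1.05 -0.64]
jaw ang 5.9 xaxis [ 9.e-04  7.e-04 -1.e+00]
turn opt 0 [-2.92  0.05 -0.03]
turn opt 180 [ 1.7708e+02 -5.0000e-02 -8.0000e-02]
world d [-0.   0.3 -0.1] tool dp cm [0.012 0.031 0.003]
[0.09356469 0.10207181 0.40449716]
```

The moment at the stop (0.40 N m) exceeds the detent's 0.06, so the switch is on its stop. I release and rise.

Request:
{"name": "jog_arm", "arguments": {"turn": [[-2.9,0,0],[0,0,0],[0,0,0],[0,0,0],[0,0,0],[0,0,0],[0,0,0]], "dp": [[0,0,0],[0,0,0],[0,0,0],[0,0,0],[-4,0,0],[-4,0,0],[-5,0,0]], "gripper": [0.9,0.5,0.5,0.5,0.4,0.4,0.4]}}

```text
clock: 6.95
eef_pos: [429.8, -211.2, 234.3]
eef_rot: [2.33, 1.564, 2.483]
wrist_force: [0.2, -0.9, 1.1]
finger_gap: 56.1
```

```bash
python3 g.py 556 158 240 90; python3 - <<'E'
from cell import camera,calibration
import cv2,numpy as np
c=calibration('wrist'); im,d=camera('wrist')
np.savez('pics/wrist2.npz',im=im,d=d,K=c['K'],T=c['world_from_camera'])
cv2.imwrite('pics/wrist2.png',im[:,:,::-1])
E
```

```text
t 6.95 p [ 429.8 -211.2  234.3] gap 56.1 F [ 0.2 -0.9  1.1] q [-0.53  0.12  1.67  0.    1.36 -0.69]
jaw ang 8.8 xaxis [-0.0054  0.0042 -1.    ]
turn opt 0 [-8.121e+01 -2.000e-02 -4.200e-01]
turn opt 180 [ 9.879e+01 -4.400e-01  2.000e-02]
world d [126.2 369.2   5.7] tool dp cm [-0.484 34.562 18.109]
```

View pics/wrist2.png

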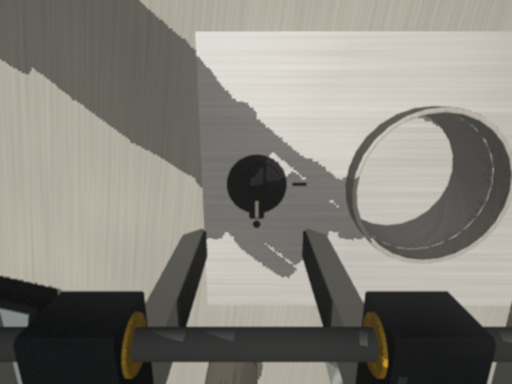

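The switch's mark at (256,210) now points at the "on" dot at (256,224). Next I move to the lids and check the rim in the wrist view.

Request:
{"name": "jog_arm", "arguments": {"turn": [[0,0,0],[0,0,-0.4],[0,0,0],[0,0,0],[0,0,0],[0,0,0],[0,0,0],[0,0,0]], "dp": [[0,4.9,2.6],[0,4.9,2.6],[0,4.9,2.6],[0,4.9,2.6],[0,4.9,2.6],[0,4.9,2.6],[1,4.7,2.3],[2,0,0]], "gripper": [0.3,0.3,0.3,0.3,0.3,0.3,0.3,0.3]}}

```text
clock: 8.0
eef_pos: [562.4, 162.7, 210.9]
eef_rot: [-0.804, 1.556, -0.656]
wrist_force: [0.9, -0.5, -0.7]
finger_gap: 66.0
```

```bash
python3 g.py 556 158 200 8.8; python3 - <<'E'
from cell import camera,calibration
from h import *
im,d,K,T=load('wrist2'); P=cloud(d,K,T)
m=(np.hypot(P[...,0]-594,P[...,1]+186)<85)&(P[...,2]>110)&(P[...,2]<121); print('rim',m.sum(),fitc(P[m]),P[m][:,2].mean())
c=calibration('wrist'); im,d=camera('wrist')
K,T=c['K'],c['world_from_camera']
np.savez('pics/wrist3.npz',im=im,d=d,K=K,T=T)
P=cloud(d,K,T)
m=(np.hypot(P[...,0]-556,P[...,1]-158)<25)&(P[...,2]>101)&(P[...,2]<112); q=P[m];print('knobtop',m.sum(),q.mean(0))
print(cv2.minEnclosingCircle(q[:,:2].astype(np.float32)))
m=(np.hypot(P[...,0]-556,P[...,1]-158)<95)&(P[...,2]>33)&(P[...,2]<47); q=P[m];h=cv2.convexHull(q[:,:2].astype(np.float32))[:,0];print('lid',m.sum(),cv2.minEnclosingCircle(h),fitc(h),q[:,2].mean())
im=im.copy();u=proj((556,158,104),K,T)[0];print(u);cv2.circle(im,tuple(int(a) for a in u),3,(255,0,0),1)
cv2.imwrite('pics/wrist3.png',im[:,:,::-1])
E
```

```text
t 8.0 p [562.4 162.7 210.9] gap 66.0 F [ 0.9 -0.5 -0.7] q [ 0.22  0.37  1.42 -0.01  1.35  0.08]
jaw ang 8.4 xaxis [ 0.012  -0.0093 -0.9999]
turn opt 0 [-0.36  0.6   0.63]
turn opt 180 [179.64   0.98  -0.94]
world d [ -6.4  -4.7 -10.9] tool dp cm [ 1.085 -0.356 -0.709]
rim 3132 (array([ 592.59443502, -185.91980864]), np.float64(72.78151596165759)) 113.940536400134
knobtop 427 [555.10752102 159.45621822 103.63545014]
((555.1458129882812, 158.99560546875), 10.865429878234863)
lid 16875 ((555.2587890625, 158.6510009765625), 84.01129913330078) (array([555.24656776, 158.9077078 ]), np.float64(83.3945204202679)) 39.74277785315196
[246.03372683 195.11264836]
```

View pics/wrist3.png

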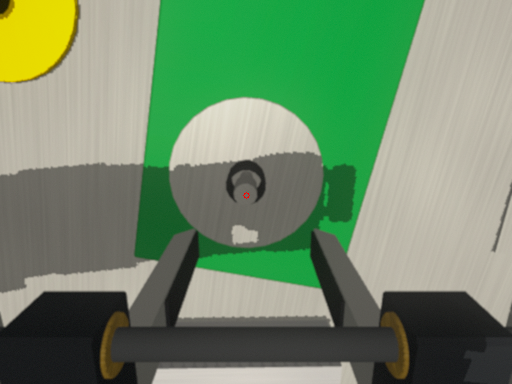

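The wrist view shows the knob at (246,187), with radius and height as specified, centred at (555.2,159). I descend with the tips staying above the collar top (z=74).

Request:
{"name": "jog_arm", "arguments": {"turn": [[-0.4,0.6,0.6],[0,0,0],[0,0,0],[0,0,0]], "dp": [[3,-0.3,-0.7],[3,0,0],[3,0,0],[0,0,0]], "gripper": [0.3,0.3,0.3,0.3]}}

```text
clock: 8.55
eef_pos: [554.5, 155.5, 115.8]
eef_rot: [-2.958, 1.566, -2.806]
wrist_force: [0.4, -0.3, 0.6]
finger_gap: 65.8
```

```bash
python3 g.py 555.2 159 79 8.8
```

```text
t 8.55 p [554.5 155.5 115.8] gap 65.8 F [ 0.4 -0.3  0.6] q [ 0.21  0.45  1.54 -0.    1.16  0.06]
jaw ang 8.7 xaxis [-0.0046 -0.0016 -1.    ]
turn opt 0 [-0.12 -0.27  0.05]
turn opt 180 [1.7988e+02 8.0000e-02 4.3000e-01]
world d [  0.7   3.5 -36.8] tool dp cm [3.684 0.34  0.144]
```

Request:
{"name": "jog_arm", "arguments": {"turn": [[-0.1,-0.3,0],[0,0,0],[0,0,0]], "dp": [[1.5,0.35,0.1],[1.6,0,0],[0,0,0]], "gripper": [0.3,0.3,0.3]}}

```text
clock: 8.93
eef_pos: [556.0, 159.2, 85.5]
eef_rot: [-0.166, 1.567, -0.013]
wrist_force: [-0.8, 0.1, 0.5]
finger_gap: 65.7
```

```bash
python3 g.py 555.2 159 79 8.8
```

```text
t 8.93 p [556.  159.2  85.5] gap 65.7 F [-0.8  0.1  0.5] q [ 0.22  0.48  1.56 -0.    1.09  0.06]
jaw ang 8.7 xaxis [ 4.2e-03 -1.0e-04 -1.0e+00]
turn opt 0 [-0.05  0.24  0.04]
turn opt 180 [ 1.7995e+02  6.0000e-02 -3.7000e-01]
world d [-0.8 -0.2 -6.5] tool dp cm [ 0.647 -0.007 -0.088]
```

Request:
{"name": "jog_arm", "arguments": {"turn": [[0,0.2,0],[0,0,0],[0,0,0],[0,0,0],[0,0,0],[0,0,0],[0,0,0],[0,0,0]], "dp": [[0.55,0,-0.1],[0,0,0],[0,0,0],[0,0,0],[0,0,0],[0,0,0],[0,0,0],[0,0,0]], "gripper": [0.3,0.85,0.85,0.85,0.85,0.85,0.85,0.85], "grip_force": 30}}

```text
clock: 9.93
eef_pos: [555.7, 159.2, 81.1]
eef_rot: [-0.199, 1.568, -0.046]
wrist_force: [0.2, 0.2, -0.0]
finger_gap: 21.3
```

```bash
python3 g.py 555.2 159 79 8.8
```

```text
t 9.93 p [555.7 159.2  81.1] gap 21.3 F [ 0.2  0.2 -0. ] q [ 0.22  0.49  1.57 -0.    1.09  0.06]
jaw ang 8.7 xaxis [ 2.7e-03 -1.0e-04 -1.0e+00]
turn opt 0 [-0.05  0.15  0.03]
turn opt 180 [ 1.7995e+02  5.0000e-02 -2.3000e-01]
world d [-0.5 -0.2 -2.1] tool dp cm [ 0.215 -0.01  -0.055]
```

Request:
{"name": "jog_arm", "arguments": {"turn": [[0,0,0],[0,0,0],[0,0,0],[0,0,0],[0,0,0]], "dp": [[0,0,0],[-0.7,0,0],[-1,0,0],[-1,0,0],[0,0,0]], "gripper": [0.85,0.85,0.85,0.85,0.85], "grip_force": 40}}

```text
clock: 10.55
eef_pos: [555.0, 159.1, 109.3]
eef_rot: [-0.779, 1.57, -0.626]
wrist_force: [0.1, -0.0, -6.5]
finger_gap: 21.3
```

```bash
python3 g.py 555.2 159 220 8.8; python3 - <<'E'
from cell import camera
import cv2,numpy as np
a=[camera(n)[0] for n in ('side','wrist')]
s=cv2.resize(a[0][60:260,160:400],None,fx=3,fy=3)
cv2.imwrite('pics/s4.png',s[:,:,::-1])
E
```

```text
t 10.55 p [555.  159.1 109.3] gap 21.3 F [ 0.1 -0.  -6.5] q [ 0.22  0.45  1.54 -0.    1.14  0.06]
jaw ang 8.7 xaxis [ 8.e-04 -6.e-04 -1.e+00]
turn opt 0 [-0.05  0.04  0.04]
turn opt 180 [ 1.7995e+02  6.0000e-02 -6.0000e-02]
world d [ 2.000e-01 -1.000e-01  1.107e+02] tool dp cm [-11.067  -0.018   0.023]
```

View pics/s4.png

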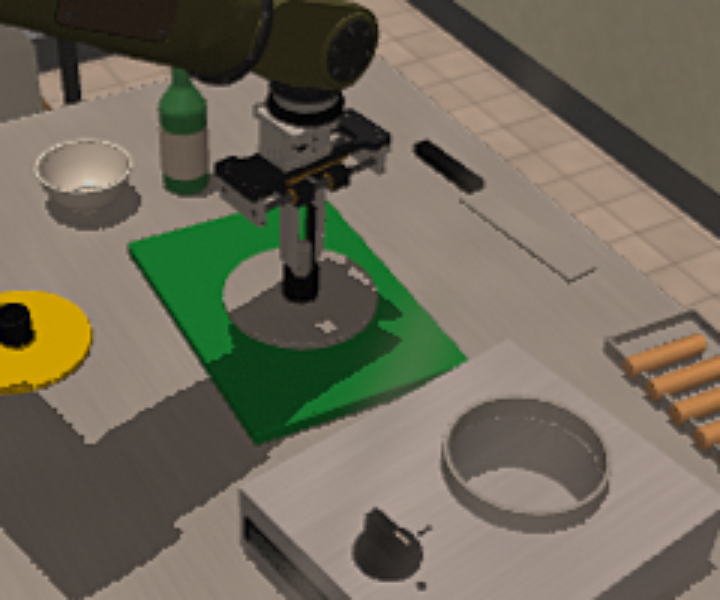

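The lids are lifted level and both together, as the side crop shows around (300,290). I raise them, then carry them over.

Request:
{"name": "jog_arm", "arguments": {"turn": [[0,0,0],[0,0,0],[0,0,0],[0,0,0],[0,0,0]], "dp": [[-2,0,0],[-3,0,0],[-3,0,0],[-3,0,0],[-1,0,0]], "gripper": [0.85,0.85,0.85,0.85,0.85]}}

```text
clock: 11.28
eef_pos: [553.5, 158.8, 228.3]
eef_rot: [-2.977, 1.564, -2.824]
wrist_force: [0.5, -0.9, -6.9]
finger_gap: 21.1
```

Request:
{"name": "jog_arm", "arguments": {"turn": [[0,0,0],[0,0,0],[0,0,0],[0,0,0],[0,0,0],[0,0,0],[0,0,0],[0,0,0]], "dp": [[0,-1.5,0],[0,-2.5,-0.1],[0,-3.5,-0.2],[0,-4,-0.2],[0,-4,-0.2],[0,-4,-0.2],[0,-4,-0.2],[0,-4,-0.2]], "gripper": [0.85,0.85,0.85,0.85,0.85,0.85,0.85,0.85]}}

```text
clock: 12.28
eef_pos: [579.2, -127.8, 215.7]
eef_rot: [3.08, 1.548, -3.048]
wrist_force: [0.8, 0.1, -5.4]
finger_gap: 20.8
```

```bash
python3 g.py 593.6 -186.4 220 8.8
```

```text
t 12.28 p [ 579.2 -127.8  215.7] gap 20.8 F [ 0.8  0.1 -5.4] q [-0.28  0.4   1.36 -0.01  1.4  -0.43]
jaw ang 8.9 xaxis [-0.0232 -0.0022 -0.9997]
turn opt 0 [ 0.05 -1.33 -0.08]
turn opt 180 [-1.7993e+02  1.3000e-01 -2.0900e+00]
world d [ 14.4 -58.6   4.3] tool dp cm [-0.446 -6.007  0.512]
```

Request:
{"name": "jog_arm", "arguments": {"turn": [[0,-1.3,0],[0,0,0],[0,0,0],[0,0,0]], "dp": [[-0.8,-3.5,0.3],[-0.2,-2,0.2],[0,0,0],[0,0,0]], "gripper": [0.85,0.85,0.85,0.85]}}

```text
clock: 12.78
eef_pos: [590.5, -186.7, 219.5]
eef_rot: [2.583, 1.561, 2.733]
wrist_force: [0.3, -0.0, -4.9]
finger_gap: 21.2
```

```bash
python3 g.py 593.6 -186.4 220 8.8; python3 - <<'E'
from cell import camera,calibration
from h import *
for n in ('top','side','wrist'):
    c=calibration(n); im,d=camera(n); np.savez(f'pics/{n}5.npz',im=im,d=d,K=c['K'],T=c['world_from_camera'])
    cv2.imwrite(f'pics/{n}5.png',im[:,:,::-1])
    P=cloud(d,c['K'],c['world_from_camera'])
    X=np.hypot(P[...,0]-594,P[...,1]+186)
    m=(X<100)&(P[...,2]>168)&(P[...,2]<188); q=P[m]
    h=cv2.convexHull(q[:,:2].astype(np.float32))[:,0]; print(n,'lid',m.sum(),cv2.minEnclosingCircle(h),fitc(h),q.mean(0))
    A=np.c_[q[:,:2]-q[:,:2].mean(0),np.ones(len(q))]; print(np.linalg.lstsq(A,q[:,2],rcond=None)[0])
    m=(X<90)&(P[...,2]>108)&(P[...,2]<121); q=P[m]; print('rim',m.sum(),fitc(q) if m.sum()>10 else 0)
E
```

```text
t 12.78 p [ 590.5 -186.7  219.5] gap 21.2 F [ 0.3 -0.  -4.9] q [-0.37  0.45  1.28  0.    1.42 -0.52]
jaw ang 8.6 xaxis [-0.0093  0.004  -0.9999]
turn opt 0 [-0.18 -0.49 -0.31]
turn opt 180 [179.82  -0.48   0.77]
world d [3.1 0.3 0.5] tool dp cm [-0.05  -0.017  0.307]
top lid 306 ((590.35693359375, -185.99940490722656), 82.98422241210938) (array([ 590.77525506, -186.23250141]), np.float64(82.53258629791736)) [ 616.56481801 -124.965607    179.6725982 ]
[-3.05239961e-03  7.55736836e-03  1.79672598e+02]
rim 0 0
side lid 2007 ((588.0255126953125, -186.2628936767578), 86.34494018554688) (array([ 588.76769708, -188.28044356]), np.float64(83.83127481149812)) [ 579.62997591 -198.87739333  178.45537507]
[-4.89607519e-03  1.00005736e-02  1.78455375e+02]
rim 217 (array([ 592.79556939, -187.57025833]), np.float64(73.13279559653903))
wrist lid 32849 ((589.5203247070312, -187.07264709472656), 83.95923614501953) (array([ 589.51994478, -186.91256653]), np.float64(83.51951975328444)) [ 587.0699753  -170.42279428  178.57853449]
[-1.03498232e-02  4.41302286e-03  1.78578534e+02]
rim 0 0
```

View pics/side5.png

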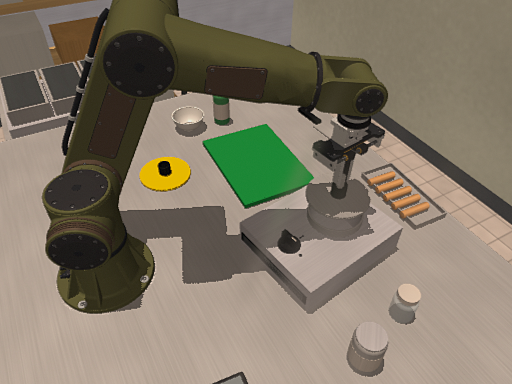

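View pics/wrist5.png

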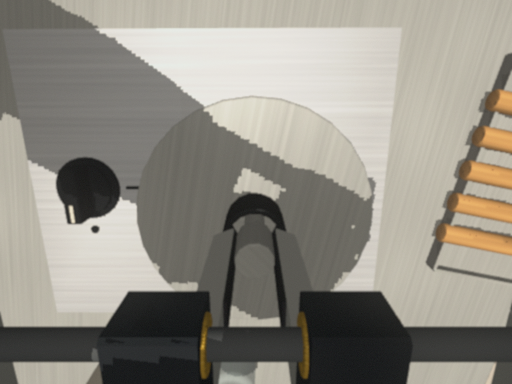

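Relative offset from lid to rim across the three views is about +3.9 mm in x and +0.4 mm in y, so I correct to TCP (594,-186.2). The side and wrist views show the lids level over the well. I level and descend partway.

Request:
{"name": "jog_arm", "arguments": {"turn": [[-0.2,-0.5,-0.3],[0,0,0],[0,0,0],[0,0,0]], "dp": [[0,0,0.35],[1.5,0,0],[1.5,0,0],[0,0,0]], "gripper": [0.85,0.85,0.85,0.85]}}

```text
clock: 13.42
eef_pos: [594.3, -184.4, 187.3]
eef_rot: [-0.242, 1.57, -0.086]
wrist_force: [-0.2, -0.6, -5.3]
finger_gap: 21.6
```

```bash
python3 g.py 594 -186.2 166.1 8.8
```

```text
t 13.43 p [ 594.3 -184.4  187.3] gap 21.6 F [-0.2 -0.6 -5.3] q [-0.36  0.48  1.32  0.    1.34 -0.52]
jaw ang 9.0 xaxis [ 6.e-04 -1.e-04 -1.e+00]
turn opt 0 [0.18 0.04 0.01]
turn opt 180 [-1.7982e+02 -1.0000e-02  6.0000e-02]
world d [ -0.3  -1.8 -21.2] tool dp cm [ 2.118 -0.176 -0.059]
```

Request:
{"name": "jog_arm", "arguments": {"turn": [[0.2,0,0],[0,0,0],[0,0,0]], "dp": [[0.6,-0.17,-0.05],[0.4,0,0],[0,0,0]], "gripper": [0.85,0.85,0.85]}}

```text
clock: 13.8
eef_pos: [594.2, -186.5, 176.8]
eef_rot: [-0.393, 1.57, -0.24]
wrist_force: [-0.1, -0.2, -5.3]
finger_gap: 21.0
```

```bash
python3 g.py 594 -186.2 166.1 8.8
```

```text
t 13.8 p [ 594.2 -186.5  176.8] gap 21.0 F [-0.1 -0.2 -5.3] q [-0.36  0.48  1.33  0.    1.32 -0.52]
jaw ang 8.8 xaxis [ 1.e-03 -2.e-04 -1.e+00]
turn opt 0 [-0.05  0.05  0.02]
turn opt 180 [ 1.7995e+02  3.0000e-02 -8.0000e-02]
world d [ -0.2   0.3 -10.7] tool dp cm [ 1.072  0.028 -0.012]
```

Request:
{"name": "jog_arm", "arguments": {"turn": [[0,0,0],[0,0,0],[0,0,0]], "dp": [[0.3,0,0],[0.3,0,0],[0.2,0,0]], "gripper": [0.85,0.85,0.85]}}

```text
clock: 14.18
eef_pos: [594.4, -186.5, 168.9]
eef_rot: [-0.449, 1.569, -0.296]
wrist_force: [-0.5, 0.1, -5.0]
finger_gap: 21.2
```

```bash
python3 g.py 594 -186.2 166.1 8.8
```

```text
t 14.18 p [ 594.4 -186.5  168.9] gap 21.2 F [-0.5  0.1 -5. ] q [-0.36  0.49  1.34  0.    1.31 -0.52]
jaw ang 8.8 xaxis [ 2.e-03 -6.e-04 -1.e+00]
turn opt 0 [-0.05  0.11  0.05]
turn opt 180 [ 1.7995e+02  8.0000e-02 -1.7000e-01]
world d [-0.4  0.3 -2.8] tool dp cm [ 0.282  0.04  -0.035]
```

No contact yet, and no side force. I continue in millimetre steps.

Request:
{"name": "jog_arm", "arguments": {"turn": [[0,0.1,0],[0,0,0],[0,0,0]], "dp": [[0.1,0,0],[0.1,0,0],[0,0,0]], "gripper": [0.85,0.85,0.85]}}

```text
clock: 14.55
eef_pos: [594.4, -186.5, 166.7]
eef_rot: [-1.642, 1.57, -1.49]
wrist_force: [-0.7, 0.5, -6.2]
finger_gap: 21.4
```

Request:
{"name": "jog_arm", "arguments": {"turn": [[0,0,0],[0,0,0]], "dp": [[0.1,0,0],[0,0,0]], "gripper": [0.85,0.85]}}

```text
clock: 14.8
eef_pos: [594.5, -186.6, 166.3]
eef_rot: [-1.201, 1.569, -1.048]
wrist_force: [0.2, -1.2, -6.1]
finger_gap: 21.5
```

```bash
python3 g.py 594 -186.2 166.1 8.8
```

```text
t 14.8 p [ 594.5 -186.6  166.3] gap 21.5 F [ 0.2 -1.2 -6.1] q [-0.36  0.49  1.34 -0.    1.3  -0.52]
jaw ang 8.8 xaxis [ 7.0e-04 -1.2e-03 -1.0e+00]
turn opt 0 [-0.04  0.03  0.07]
turn opt 180 [ 1.7996e+02  1.1000e-01 -4.0000e-02]
world d [-0.5  0.4 -0.2] tool dp cm [ 0.016  0.046 -0.043]
```

Request:
{"name": "jog_arm", "arguments": {"turn": [[0,0,0],[0,0,0]], "dp": [[0.1,0,0],[0,0,0]], "gripper": [0.85,0.85]}}

```text
clock: 15.05
eef_pos: [594.6, -186.6, 166.2]
eef_rot: [-0.95, 1.569, -0.797]
wrist_force: [0.3, -0.5, -5.0]
finger_gap: 21.5
```

Request:
{"name": "jog_arm", "arguments": {"turn": [[0,0,0],[0,0,0]], "dp": [[0.1,0,0],[0,0,0]], "gripper": [0.85,0.85]}}

```text
clock: 15.3
eef_pos: [594.6, -186.7, 166.2]
eef_rot: [-0.836, 1.568, -0.684]
wrist_force: [-0.6, -0.7, -4.2]
finger_gap: 21.1
```

```bash
python3 g.py 594 -186.2 166.1 8.8
```

```text
t 15.3 p [ 594.6 -186.7  166.2] gap 21.1 F [-0.6 -0.7 -4.2] q [-0.36  0.49  1.35 -0.    1.3  -0.52]
jaw ang 8.8 xaxis [ 0.0022 -0.0018 -1.    ]
turn opt 0 [-0.05  0.11  0.12]
turn opt 180 [ 1.7995e+02  1.9000e-01 -1.7000e-01]
world d [-0.6  0.5 -0.1] tool dp cm [ 0.008  0.057 -0.053]
```

Request:
{"name": "jog_arm", "arguments": {"turn": [[0,0,0],[0,0,0]], "dp": [[0.15,0,0],[0,0,0]], "gripper": [0.85,0.85]}}

```text
clock: 15.55
eef_pos: [594.7, -186.7, 166.2]
eef_rot: [-0.776, 1.567, -0.623]
wrist_force: [-0.0, 0.7, -6.3]
finger_gap: 21.3
```

Request:
{"name": "jog_arm", "arguments": {"turn": [[0,0,0],[0,0,0]], "dp": [[0.15,0,0],[0.1,0,0]], "gripper": [0.85,0.85]}}

```text
clock: 15.8
eef_pos: [594.7, -186.7, 166.1]
eef_rot: [-0.729, 1.565, -0.576]
wrist_force: [-7.3, 1.7, 7.9]
finger_gap: 21.3
```

```bash
python3 g.py 594 -186.2 166.1 8.8
```

```text
t 15.8 p [ 594.7 -186.7  166.1] gap 21.3 F [-7.3  1.7  7.9] q [-0.36  0.49  1.35 -0.    1.3  -0.52]
jaw ang 8.8 xaxis [ 0.0045 -0.0029 -1.    ]
turn opt 0 [-0.04  0.23  0.21]
turn opt 180 [179.96   0.32  -0.36]
world d [-0.7  0.5 -0. ] tool dp cm [ 0.002  0.065 -0.065]
```

It is seated at the expected height (166.1), with contact force showing. I relax the push, then open.

Request:
{"name": "jog_arm", "arguments": {"turn": [[0,0.2,0.2],[0,0,0]], "dp": [[-0.03,0,0],[0,0,0]], "gripper": [0.85,0.85]}}

```text
clock: 16.05
eef_pos: [594.8, -186.7, 166.1]
eef_rot: [0.263, 1.57, 0.416]
wrist_force: [-2.4, 0.4, 0.7]
finger_gap: 21.0
```

```bash
python3 g.py 594 -186.2 166.1 8.8; python3 - <<'E'
from cell import camera,calibration
from h import *
for n in ('side','wrist'):
    c=calibration(n); im,d=camera(n)
    cv2.imwrite(f'pics/{n}6.png',im[:,:,::-1])
    P=cloud(d,c['K'],c['world_from_camera'])
    X=np.hypot(P[...,0]-594,P[...,1]+186)
    m=(X>30)&(X<90)&(P[...,2]>118)&(P[...,2]<134); q=P[m]
    h=cv2.convexHull(q[:,:2].astype(np.float32))[:,0]; print(n,'lid',m.sum(),fitc(h),q.mean(0))
    A=np.c_[q[:,:2]-q[:,:2].mean(0),np.ones(len(q))]; print(np.linalg.lstsq(A,q[:,2],rcond=None)[0])
E
```

```text
t 16.05 p [ 594.8 -186.7  166.1] gap 21.0 F [-2.4  0.4  0.7] q [-0.36  0.49  1.34  0.    1.3  -0.52]
jaw ang 8.8 xaxis [ 3.e-04  2.e-04 -1.e+00]
turn opt 0 [-0.04  0.02 -0.01]
turn opt 180 [ 1.7996e+02 -1.0000e-02 -3.0000e-02]
world d [-0.8  0.5 -0. ] tool dp cm [ 0.005  0.064 -0.067]
side lid 1771 (array([ 593.80458347, -188.05931015]), np.float64(84.37414552193943)) [ 584.90805171 -199.19167009  125.08838702]
[3.72735550e-03 2.28315032e-03 1.25088387e+02]
wrist lid 30349 (array([ 594.31983904, -187.35691286]), np.float64(83.5376591017588)) [ 591.55152034 -170.54038805  124.80584677]
[3.37609428e-04 1.34056092e-04 1.24805847e+02]
```

View pics/side6.png

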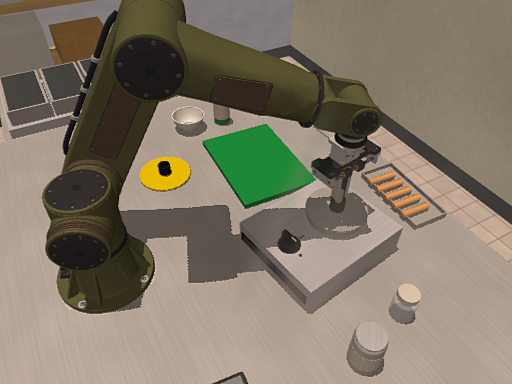

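The lid plate is at 124.8–125.1 mm (expected 125), level to 0.02° in the wrist view (about 0.25° in the side view). Release.

Request:
{"name": "jog_arm", "arguments": {"turn": [[0,0,0],[0,0,0],[0,0,0],[0,0,0],[0,0,0],[0,0,0],[0,0,0]], "dp": [[0,0,0],[0,0,0],[0,0,0],[0,0,0],[0,0,0],[0,0,0],[0,0,0]], "gripper": [0.7,0.6,0.5,0.4,0.3,0.3,0.3]}}

```text
clock: 17.02
eef_pos: [595.5, -187.0, 166.4]
eef_rot: [-0.4, 1.568, -0.248]
wrist_force: [-0.0, 0.3, -0.4]
finger_gap: 65.3
```

```bash
python3 g.py 594.3 -186.8 132 8.8; python3 - <<'E'
from cell import camera,calibration
from h import *
for n in ('top','side','wrist'):
    c=calibration(n); im,d=camera(n)
    cv2.imwrite(f'pics/{n}7.png',im[:,:,::-1])
    P=cloud(d,c['K'],c['world_from_camera'])
    X=np.hypot(P[...,0]-594,P[...,1]+186)
    m=(X>30)&(X<90)&(P[...,2]>118)&(P[...,2]<134); q=P[m]
    h=cv2.convexHull(q[:,:2].astype(np.float32))[:,0]; print(n,'lid',m.sum(),fitc(h),q.mean(0))
    A=np.c_[q[:,:2]-q[:,:2].mean(0),np.ones(len(q))]; print(np.linalg.lstsq(A,q[:,2],rcond=None)[0])
    for a,lo,hi in(('knob',186,194),('collar',155,163)):
        m=(X<24)&(P[...,2]>lo)&(P[...,2]<hi); q=P[m]; print(a,m.sum(),q.mean(0),cv2.minEnclosingCircle(q[:,:2].astype(np.float32)) if len(q)>3 else 0)
E
```

```text
t 17.02 p [ 595.5 -187.   166.4] gap 65.3 F [-0.   0.3 -0.4] q [-0.36  0.49  1.34  0.    1.3  -0.52]
jaw ang 8.8 xaxis [ 2.6e-03 -7.0e-04 -1.0e+00]
turn opt 0 [-0.04  0.14  0.06]
turn opt 180 [ 1.7996e+02  1.0000e-01 -2.3000e-01]
world d [ -1.2   0.2 -34.4] tool dp cm [ 3.437  0.04  -0.125]
top lid 272 (array([ 603.15861517, -164.86378342]), np.float64(63.48242007688683)) [ 622.22037978 -124.53242193  126.37775618]
[-1.49701927e-02 -3.63011562e-02  1.26377756e+02]
knob 0 [nan nan nan] 0
collar 0 [nan nan nan] 0
side lid 1732 (array([ 594.0342666 , -188.29123992]), np.float64(83.87077216398856)) [ 584.98329342 -201.20698599  125.02045569]
[3.80567596e-03 3.53601096e-03 1.25020456e+02]
knob 43 [ 593.28605031 -188.78253391  189.38615278] ((595.29443359375, -188.74285888671875), 12.410319328308105)
collar 54 [ 592.24041148 -196.35437813  158.39462143] ((593.4776611328125, -187.0603485107422), 21.662696838378906)
wrist lid 31205 (array([ 594.22629787, -187.38694443]), np.float64(83.5694230543571)) [ 592.15679045 -174.37542654  124.80173122]
[4.55400493e-04 5.02118424e-05 1.24801731e+02]
knob 1215 [ 594.02889138 -186.29732911  188.66392592] ((594.1688842773438, -186.94354248046875), 10.937466621398926)
collar 1055 [ 593.26328608 -180.69302552  158.52496012] ((594.4493408203125, -186.89352416992188), 20.11075210571289)<stdin>:12: RuntimeWarning: Mean of empty slice.
  ret = um.true_divide(
```

View pics/wrist7.png

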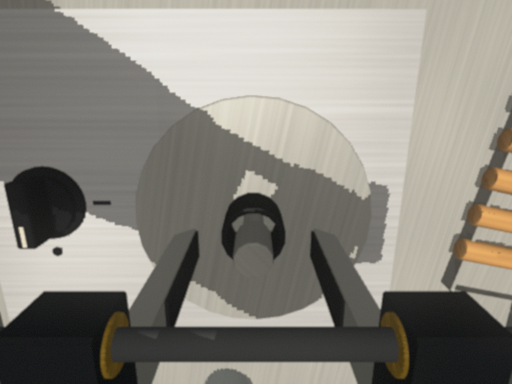

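The lids are released and seated: knob at (253,256), and knob and collar concentric at (594.3,-186.9). The switch mark at (22,237) still points at the dot. I descend around the collar.

Request:
{"name": "jog_arm", "arguments": {"turn": [[0,0.1,0],[0,0,0],[0,0,0]], "dp": [[1.3,0.03,-0.1],[1.2,0,0],[0,0,0]], "gripper": [0.3,0.3,0.3]}}

```text
clock: 17.55
eef_pos: [594.0, -186.7, 138.8]
eef_rot: [-2.502, 1.57, -2.349]
wrist_force: [0.0, 0.3, -0.8]
finger_gap: 65.9
```

```bash
python3 g.py 594.3 -186.9 131 8.8
```

```text
t 17.55 p [ 594.  -186.7  138.8] gap 65.9 F [ 0.   0.3 -0.8] q [-0.36  0.52  1.37 -0.    1.25 -0.52]
jaw ang 8.8 xaxis [-5.e-04 -5.e-04 -1.e+00]
turn opt 0 [-0.04 -0.03  0.02]
turn opt 180 [1.7996e+02 4.0000e-02 5.0000e-02]
world d [ 0.3 -0.2 -7.8] tool dp cm [ 0.775 -0.024  0.022]
```

Request:
{"name": "jog_arm", "arguments": {"turn": [[0,0,0],[0,0,0]], "dp": [[0.65,-0.02,0.02],[0,0,0]], "gripper": [0.3,0.3]}}

```text
clock: 17.8
eef_pos: [594.3, -186.9, 131.7]
eef_rot: [-2.62, 1.57, -2.467]
wrist_force: [-0.7, -0.3, -0.4]
finger_gap: 65.8
```

```bash
python3 g.py 594.3 -186.9 131 8.8
```

```text
t 17.8 p [ 594.3 -186.9  131.7] gap 65.8 F [-0.7 -0.3 -0.4] q [-0.36  0.53  1.38 -0.    1.24 -0.52]
jaw ang 8.8 xaxis [-6.e-04 -5.e-04 -1.e+00]
turn opt 0 [-0.03 -0.04  0.02]
turn opt 180 [1.7997e+02 3.0000e-02 6.0000e-02]
world d [-0.  -0.  -0.7] tool dp cm [ 0.074 -0.001 -0.002]
```

Request:
{"name": "jog_arm", "arguments": {"turn": [[0,0,0],[0,0,0],[0,0,0],[0,0,0],[0,0,0],[0,0,0]], "dp": [[0,0,0],[0,0,0],[0,0,0],[0,0,0],[0,0,0],[0,0,0]], "gripper": [0.65,0.65,0.65,0.65,0.65,0.65], "grip_force": 35}}

```text
clock: 18.55
eef_pos: [594.6, -187.0, 132.4]
eef_rot: [-1.223, 1.57, -1.07]
wrist_force: [-0.4, -0.4, -0.9]
finger_gap: 39.6
```

```bash
python3 g.py 594.3 -186.9 131 8.8
```

```text
t 18.55 p [ 594.6 -187.   132.4] gap 39.6 F [-0.4 -0.4 -0.9] q [-0.36  0.53  1.38 -0.    1.24 -0.52]
jaw ang 8.8 xaxis [ 5.e-04 -9.e-04 -1.e+00]
turn opt 0 [-0.03  0.02  0.05]
turn opt 180 [ 1.7997e+02  9.0000e-02 -3.0000e-02]
world d [-0.3  0.1 -1.4] tool dp cm [ 0.139  0.014 -0.03 ]
```

Gripped at 39.6 mm, against a 40 mm collar. I lift slowly and straight up.

Request:
{"name": "jog_arm", "arguments": {"turn": [[0,0,0],[0,0,0],[0,0,0],[0,0,0]], "dp": [[0,0,0],[-0.4,0,0],[-0.6,0,0],[0,0,0]], "gripper": [0.8,0.8,0.8,0.8]}}

```text
clock: 19.05
eef_pos: [594.4, -186.9, 142.7]
eef_rot: [-2.46, 1.57, -2.307]
wrist_force: [0.0, -0.2, -3.0]
finger_gap: 39.6
```

```bash
python3 g.py 594.6 -187 250 8.8
```

```text
t 19.05 p [ 594.4 -186.9  142.7] gap 39.6 F [ 0.  -0.2 -3. ] q [-0.36  0.52  1.37 -0.    1.26 -0.52]
jaw ang 8.8 xaxis [-4.e-04 -5.e-04 -1.e+00]
turn opt 0 [-0.04 -0.03  0.02]
turn opt 180 [1.7996e+02 4.0000e-02 4.0000e-02]
world d [ 2.000e-01 -1.000e-01  1.073e+02] tool dp cm [-10.728  -0.022   0.016]
```

The load matches the outer lid alone (about 2.4 N). I continue with intermediate checks.

Request:
{"name": "jog_arm", "arguments": {"turn": [[0,0,0],[0,0,0],[0,0,0],[0,0,0]], "dp": [[-1,0,0],[-1,0,0],[-1,0,0],[0,0,0]], "gripper": [0.8,0.8,0.8,0.8]}}

```text
clock: 19.55
eef_pos: [594.5, -186.9, 175.5]
eef_rot: [-1.295, 1.57, -1.142]
wrist_force: [-0.2, -0.3, -3.6]
finger_gap: 39.4
```

```bash
python3 g.py 594.5 -187 241 8.8
```

```text
t 19.55 p [ 594.5 -186.9  175.5] gap 39.4 F [-0.2 -0.3 -3.6] q [-0.36  0.49  1.33 -0.    1.32 -0.52]
jaw ang 8.8 xaxis [ 4.e-04 -8.e-04 -1.e+00]
turn opt 0 [-0.03  0.01  0.05]
turn opt 180 [ 1.7997e+02  8.0000e-02 -2.0000e-02]
world d [-0.  -0.1 65.5] tool dp cm [-6.554e+00 -1.600e-02 -2.000e-03]
```

Request:
{"name": "jog_arm", "arguments": {"turn": [[0,0,0],[0,0,0],[0,0,0],[0,0,0],[0,0,0],[0,0,0],[0,0,0],[0,0,0]], "dp": [[-1,0,0],[-1,0,0],[-1,0,0],[-1,0,0],[-1,0,0],[-1,0,0],[-0.3,0,0],[0,0,0]], "gripper": [0.8,0.8,0.8,0.8,0.8,0.8,0.8,0.8]}}

```text
clock: 20.55
eef_pos: [594.4, -186.8, 243.0]
eef_rot: [-1.289, 1.57, -1.136]
wrist_force: [-0.3, 0.2, -3.3]
finger_gap: 39.5
```

```bash
python3 g.py 594.5 -187 241 8.8;  python3 - <<'E'
from cell import camera,calibration
from h import *
for n in ('top','side','wrist'):
    c=calibration(n); im,d=camera(n)
    cv2.imwrite(f'pics/{n}8.png',im[:,:,::-1])
    if n=='side': cv2.imwrite('pics/s8.png',cv2.resize(im[90:290,210:450],None,fx=3,fy=3)[:,:,::-1])
    P=cloud(d,c['K'],c['world_from_camera'])
    X=np.hypot(P[...,0]-594,P[...,1]+186)
    for a,lo,hi,r in(('outer plate',225,242,90),('inner plate',116,126,80),('knob',150,195,14)):
        m=(X<r)&(P[...,2]>lo)&(P[...,2]<hi); q=P[m]
        if len(q)<10: print(n,a,len(q)); continue
        A=np.c_[q[:,:2]-q[:,:2].mean(0),np.ones(len(q))]; print(n,a,m.sum(),q.mean(0).round(1),q[:,2].max().round(1),fitc(cv2.convexHull(q[:,:2].astype(np.float32))[:,0]),np.linalg.lstsq(A,q[:,2],rcond=None)[0].round(4))
E
```

```text
t 20.55 p [ 594.4 -186.8  243. ] gap 39.5 F [-0.3  0.2 -3.3] q [-0.36  0.44  1.24 -0.    1.46 -0.52]
jaw ang 8.8 xaxis [ 4.e-04 -8.e-04 -1.e+00]
turn opt 0 [-0.04  0.01  0.05]
turn opt 180 [ 1.7996e+02  8.0000e-02 -2.0000e-02]
world d [ 0.1 -0.2 -2. ] tool dp cm [ 0.196 -0.016  0.005]
top outer plate 368 [ 620.5 -130.3  236.7] 241.7 (array([ 595.45707624, -185.01595897]), np.float64(81.93392276030427)) [ 7.200000e-03 -1.000000e-04  2.367316e+02]
top inner plate 26 [ 588.5 -114.6  122.1] 125.2 (array([ 591.08224828, -113.79301195]), np.float64(13.932448017702391)) [-2.890000e-02 -4.420000e-02  1.221053e+02]
top knob 0
side outer plate 1978 [ 582.6 -202.   235.3] 242.0 (array([ 593.45057683, -188.24415642]), np.float64(84.01000819134777)) [7.900000e-03 6.400000e-03 2.353045e+02]
side inner plate 1453 [ 582.2 -201.5  121.2] 125.8 (array([ 593.45484419, -188.3745691 ]), np.float64(75.90564103696929)) [1.90000e-03 2.20000e-03 1.21187e+02]
side knob 5
wrist outer plate 39483 [ 590.2 -164.3  235.1] 242.0 (array([ 593.12637787, -184.29052263]), np.float64(81.77770640791665)) [ 2.000000e-04 -3.000000e-04  2.350852e+02]
wrist inner plate 799 [ 603.2 -247.   120.8] 122.8 (array([ 602.68791185, -246.47325457]), np.float64(17.80098019235028)) [3.800000e-03 1.050000e-02 1.207949e+02]
wrist knob 0
```

View pics/s8.png

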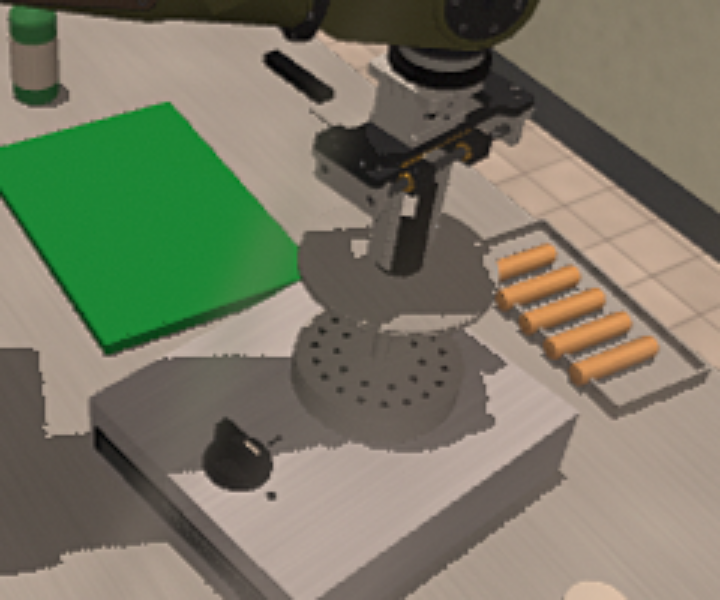

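View pics/top8.png

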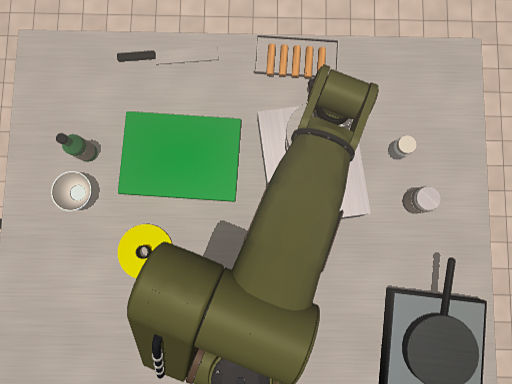

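The outer lid is held level with about 37 mm of air above the knob. The perforated lid sits at 121.2 mm (expected 121) and is level. One last numeric check of the switch angle, then sign-off.

```bash
python3 - <<'E'
from cell import camera,calibration,manip
from h import *
c=calibration('side'); im,d=camera('side'); P=cloud(d,c['K'],c['world_from_camera'])
m=(np.hypot(P[...,0]-431,P[...,1]+211.5)<40)&(P[...,2]>120)&(P[...,2]<130)
r=cv2.minAreaRect(P[m][:,:2].astype(np.float32)); print(r); print(cv2.boxPoints(r).round())
s=manip.read_state(); print(s['clock'],s['finger_gap'],s['wrist_force'].round(1),s['eef_pos'].round(1),abs(s['qd']).max())
E
```

```text
((431.3098449707031, -211.7105255126953), (16.635215759277344, 50.42879104614258), 9.143202781677246)
[[ 419. -188.]
 [ 427. -238.]
 [ 444. -235.]
 [ 436. -185.]]
20.75 39.72106177928507 [ 0.1 -0.2 -2.1] [ 594.3 -186.8  242.5] 0.0006620778767855325
```

The bar's long side now lies along y at −80.9°, a quarter turn clockwise from its initial 9.5°, so the switch is on.

```bash
python3 -c "
from cell import order
print(order.sign_off())"
```

```text
the job is handed in; nothing more can be done
None
```

The job is done and handed in at about 21 s of the 70 s allowed. The sign-off gives no verdict.

**What I did**
- I turned the switch a quarter turn clockwise to its stop.
- I carried both lids together by the inner knob, set them on the well and let go.
- I then lifted the outer lid alone by its collar and was still holding it over the well at hand-in.

**Last checks**
- **Switch:** the bar lies about 90° clockwise from where it started, with its mark pointing at the "on" dot.
- **Inner lid:** its plate top is at 121.2 mm (expected 121), level and centred on the well within about 1 mm.
- **Outer lid:** the wrist view shows it level, with about 37 mm of air above the knob. The top and side views gave a tilt of about 0.4–0.6°, which is within their coarser depth reading.
- **Grip:** the gripper opening is 39.7 mm on the 40 mm collar, and the wrist load matches the outer lid alone.
- **Other things on the table:** by eye they looked unmoved in the last top view; I did not measure them.

No check failed. The largest contact I saw was about 12 N when the lids seated, before I relaxed the push and let go.

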